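# Check a glaze test tile in its clamp nest and show it

### The job

Check the sea-green test tile in its nest: swing the toggle clamp all the way down onto the tile's top edge, then swing it right back past upright to its stop so that it stays open. Then draw the tile up out of the slot, raise it until its centre is about 25 cm above the table, lean it back so that the glazed face looks up at about 45 degrees, and finish while holding it there, still and in the gripper alone. Leave the other things on the table where they are.

Things in the scene. Friction and masses are not known exactly. Their poses are not given: they have to be found in the camera images.
- clamp_arm (a joint): Toggle clamp arm (0.25 kg), angle in rad. 0: level, rubber foot on the tile's top edge (touches at about 0). Grows as it swings up; 1.57 upright; 2.1 the stop, leaning back away from the tile, where its weight and hinge friction (0.08 N m) keep it. Falls by its own weight when well to either side of upright. Starts open, 1.95 to 2.1.
- clamp_grip (a point): Middle of the free part of the arm's red round handle (14 mm diameter, 85 mm long, parallel to the hinge axis, out from the bar's -x side). It lies 52 mm to -x of the bar's centre plane (bar 18 mm wide; handle goes on 28 mm), 140 mm from the hinge axis along the bar and, arm level, 4 mm above it. Turns with the arm; axes as the nest's when level.
- clamp_hinge (a point): Point on the clamp's hinge axis in the bar's centre plane, 122 mm above the table, at y = +95 mm in the nest frame. Axes as the nest; the hinge axis is nest x. At joint value q the bar points from here along (y, z) = (-cos q, sin q) in nest axes.
- nest: Fixed wooden check nest; origin on the table under the slot's centre, z up, yaw varies. Slot block 60 (x) by 105 (y) by 40 mm high; slot 12 by 73 mm, floor 10 mm above the table. On its +y side the clamp's post (50 by 50 mm, 85 mm high, centre y = 95 mm) with a red bracket up to 132 mm.
- tile_center (a point): Centre of the sea-green glazed tile, 10 (x) by 70 (y) by 100 mm (z), about 0.16 kg. Starts upright, loose in the nest's slot, 30 mm deep in it, top edge 110 mm above the table. +x is the normal of the glazed face (at the start away from the robot, like nest x), -x the bare back, z towards the top edge.
- rack: Bystander, fixed: plywood rack 60 by 200 by 35 mm with two slots; origin under its centre. Holds the blue and the amber tile.
- tile_blue_center (a point): Centre of the blue spare tile standing in the rack, same size as the green one. Bystander.
- tile_amber_center (a point): Centre of the amber-brown spare tile standing in the rack, same size. Bystander.
- crate: Bystander, fixed: olive plastic crate 200 by 150 by 90 mm with some tools; a paddle sticks out to about 105 mm. Origin under its centre.
- bowl: Bystander: grey clay-coloured fired bowl, 100 mm wide, 60 mm high, origin under its foot.
- cup: Bystander: pale bisque cup, 72 mm wide, 80 mm high, origin under its foot.
- jar: Bystander: glaze jar, 68 mm wide, 100 mm high, origin under its foot.
- brush: Bystander: brush lying flat along its x, origin under its centre.
Not all that is in view belongs to the job. Leave any yellow look-alike of the nest alone.

How it is judged:
By the outcome, as a careful person would: the job done as asked, in the order asked, and still so for the second after the job is handed in, while the arm keeps its last pose, push and grip.
It also fails if it takes over 69 s, if anything falls off the work surface, if the arm or the gripper's body presses on something with over 40 N, if the wrist force passes 120 N, or if a joint passes its speed limit or range.

### The arm

A 7-joint arm with a two-finger parallel gripper is mounted at the origin on the work surface. World frame = base frame: x ahead of the robot, y to its left, z up, the work surface at z = 0. Lengths are in mm, angles in rad, forces in N, time in s.
With the tool pointing down it reaches from about 425 to 1025 mm from the base axis. Payload 9.4 kg.
Tool frame: the origin (TCP) lies midway between the tips of the shut fingers; the grasp point (between the pads) lies 19 mm behind it; z points along the fingers, y is the line along which they close (so a half turn about z gives the same grasp; the last joint's range is limited). The gripper opens to 85 mm and grips with 20 to 120 N. Pads are 22 mm wide; open, the fingers measure 114 mm over their backs; the gripper's body (76 mm by 85 mm) begins 54 mm behind the grasp point. The pads swing forward as they close: fully open they stand 13 mm farther back than shut.
Start: joints at [1.191, 0.599, -0.003, 1.599, 0.002, 0.943, -0.08], TCP at [216.181, -692.019, 231.275] pointing down, gripper open.
Joint ranges: [-2.57, 2.57], [-0.35, 1.97], [-1.29, 1.29], [0.11, 2.56], [-1.05, 4.19], [0.11, 1.86], [-2.63, 2.63]. Speed limits (rad/s): [2.22, 2.22, 3.01, 3.01, 3.14, 3.14, 3.14].

### API

Orientations are given as a rotation vector (axis times angle).
In Python, from bench import * gives the robot as it stands.
- The arm moves only by the tool drive_tool, never from a script. Its argument "series" is a list of rows, each a list of 3 entries, a list of its own where there are three numbers: the gripper command: -1 is fully open, 1 is shut, values between are in proportion, then the shift along the tool's x, y, z in cm, then the turn, a rotation vector about the tool's x, y, z in rad. In form: [[grip, [dx, dy, dz], [rx, ry, rz]], ...]. A call has 1 to 12 rows; each row is the pose to reach, as a shift and turn from the pose commanded when the call began, along the tool's axes at that moment; what a row does not reach only later rows make up. A row lasts 1/10 s, in which the tool goes at most 50 mm and 8.59 degrees, less where a joint would pass 70% of its speed; a pose out of reach is approached as far as the arm can. A call with a gripper value outside its range is refused whole. The fingers move at their own pace and stop on an object; "force" is the grip in N (left out, the last holds). Time passes only in rows, so rows that repeat a pose let the fingers close. It gives the time, the measured TCP pose, the force, the opening and the grip force at its end, in the units of the state.
- read_state(): the state, without advancing time (a new reading comes with each control period).
- read_camera(name): name is "scene" or "top"; returns a dict with "pixels" (420x560x3 uint8, blue, green, red), "K" (3x3 intrinsics, pixels), "k1" (the pictures are not rectified: a ray, as slopes to the right and down, at radius r is drawn at 1 + k1 r^2 times it, then the intrinsics apply), "extrinsics" (4x4, takes a point from camera to world coordinates). Camera axes: x right, y down, z forward; pixel columns grow to the right and rows downward; lengths in mm; the calibration is good to about 2 mm. A picture is of the moment at which its call begins. There is no depth.
- job_done(): hands the job in; it is judged then, once.
The state is a dict: "clock": time; "q": joint angles; "dq": joint speeds; "tau": joint torques, N m; "eef_pos": TCP position; "tcp_rot": TCP orientation; "contact_force": force on the tool from outside, world axes, zero at the start; "torque": the same for the moment, N m; "width": finger opening in mm; "gripper_force": force on a finger pad.
Only numpy, scipy, OpenCV 4.12 (cv2) and the standard library are available. Lean on these libraries where they do the work, as an engineer would, in place of code of your own. Each camera call takes 0.05 s, during which the arm holds its last target. There are 200 camera calls.

## Working session

There is one attempt and no reset: what is moved stays moved. The work goes in short steps, Python scripts to look and compute and a tool call to move; the robot and the scene stay as the last step left them, time stands still between calls to the robot, and variables do not carry over. Pictures are saved under pics/ and viewed, at most 10 in all, crops included, and the job is handed in when it is done.

Besides the shell and the picture viewer there is one more tool, called after "Emit:" by a JSON object that holds its "fn" and its "kwargs". drive_tool: Moves the arm, as the interface text tells. Its arguments: {"type":"object","properties":{"series":{"type":"array"},"force":{"type":"number"}},"required":["series"]}

```bash
ls; mkdir -p pics; python3 - <<'E'
from bench import *
import cv2,numpy as np
s=read_state(); print({k:np.round(v,3) for k,v in s.items()})
for n in("scene","top"):
    c=read_camera(n); cv2.imwrite(f"pics/{n}0.png",c["pixels"]); print(n,c["K"],c["k1"],c["extrinsics"])
E
```

```text
pics
{'clock': np.float64(0.0), 'q': array([ 1.191,  0.6  , -0.003,  1.6  ,  0.002,  0.943, -0.08 ]), 'dq': array([ 0.001, -0.001,  0.001,  0.001,  0.001, -0.002, -0.001]), 'tau': array([ 0.0000e+00, -7.7644e+01,  1.5650e+00, -2.5800e+01,  1.2000e-02,
        9.0000e-03, -0.0000e+00]), 'eef_pos': array([ 216.039, -691.572,  230.387]), 'tcp_rot': array([-3.104e+00, -4.740e-01,  1.000e-03]), 'contact_force': array([-0.396, -0.003,  0.454]), 'torque': array([-0.039, -0.06 ,  0.018]), 'gripper_force': np.float64(0.0), 'width': np.float64(85.257)}
scene [[527.06750485   0.         283.43091401]
 [  0.         527.06750485 206.28014499]
 [  0.           0.           1.        ]] -0.11815122630668237 [[ 7.41875091e-01  4.67744632e-01 -4.80454273e-01  1.12118669e+03]
 [ 6.70357697e-01 -5.33987588e-01  5.15245391e-01 -7.49474968e+02]
 [-1.55533527e-02 -7.04323942e-01 -7.09708305e-01  1.10663017e+03]
 [ 0.00000000e+00  0.00000000e+00  0.00000000e+00  1.00000000e+00]]
top [[545.65836699   0.         284.6781731 ]
 [  0.         545.65836699 206.54663029]
 [  0.           0.           1.        ]] -0.07397276259678676 [[ 2.49084104e-02 -9.90759011e-01  1.33327240e-01  2.29674687e+02]
 [-9.99593077e-01 -2.65380987e-02 -1.04598721e-02 -2.45619162e+00]
 [ 1.39014640e-02 -1.33012448e-01 -9.91016871e-01  1.55719995e+03]
 [ 0.00000000e+00  0.00000000e+00  0.00000000e+00  1.00000000e+00]]
```

View pics/scene0.png

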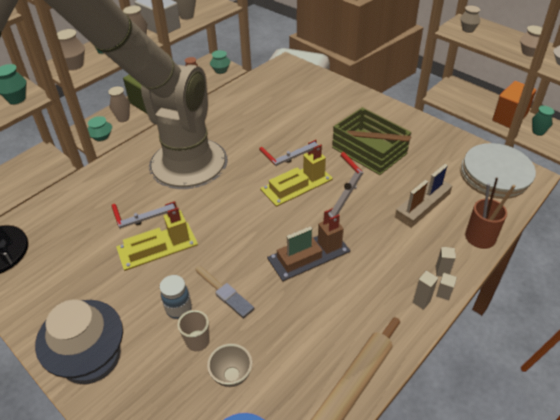

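View pics/top0.png

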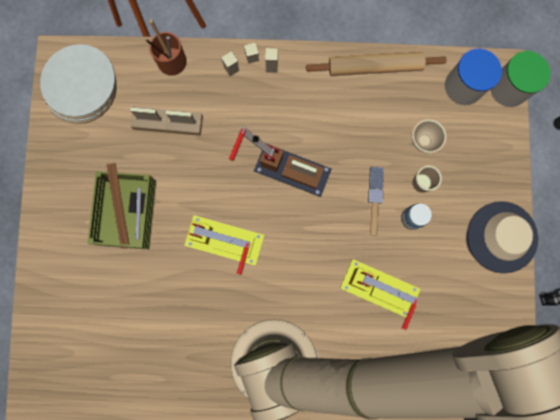

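Scene view: brown nest with the green tile at about (300,243), red handle at (350,162). Top view: tile top edge at (303,168), handle at (237,144). The look-alikes are the yellow nests at top (225,240) and (381,288), scene (297,180) and (157,240); the other tiles, blue and amber, are in the rack at top (165,118). I choose the brown nest with the sea-green tile at top (303,168).

```bash
cat > h.py <<'E'
from bench import *
import cv2,numpy as np
from scipy.spatial.transform import Rotation as R
def ray(c,uv):
    K=c["K"];d=np.array([c["k1"],0,0,0,0])
    p=cv2.undistortPoints(np.array([[uv]],float),K,d)[0,0]
    E=c["extrinsics"]; return E[:3,3],E[:3,:3]@np.array([p[0],p[1],1])
def onz(c,uv,z):
    o,d=ray(c,uv); return o+d*(z-o[2])/d[2]
def proj(c,P):
    E=np.linalg.inv(c["extrinsics"]);P=E[:3,:3]@np.asarray(P,float)+E[:3,3]
    return cv2.projectPoints(P[None],np.zeros(3),np.zeros(3),c["K"],np.array([c["k1"],0,0,0,0]))[0][0,0]
def tri(c1,u1,c2,u2):
    o,d=ray(c1,u1);p,e=ray(c2,u2)
    t=np.linalg.lstsq(np.c_[d,-e],p-o,rcond=None)[0]
    a,b=o+d*t[0],p+e*t[1]; return (a+b)/2,np.linalg.norm(a-b)
def mask(c,f,box):
    h=cv2.cvtColor(c["pixels"],cv2.COLOR_BGR2HSV).astype(int)
    m=f(h[...,0],h[...,1],h[...,2]).astype(np.uint8)*255
    x0,y0,x1,y1=box;z=np.zeros_like(m);z[y0:y1,x0:x1]=m[y0:y1,x0:x1];return z
def rect(m):
    n=cv2.findContours(m,cv2.RETR_EXTERNAL,cv2.CHAIN_APPROX_NONE)[0]
    k=max(n,key=cv2.contourArea);return cv2.minAreaRect(k)
red=lambda h,s,v:((h<6)|(h>174))&(s>170)&(v>90)
E
python3 - <<'E'
from h import *
t=read_camera("top");s=read_camera("scene")
for c,b in((t,(225,120,250,170)),(s,(335,145,368,182))):
    r=rect(mask(c,red,b));print("red",r)
# tile top, local hsv samples
h=cv2.cvtColor(t["pixels"],cv2.COLOR_BGR2HSV)
for p in((303,168),(293,164),(290,170),(311,177),(260,170),(300,178),(270,156)):print(p,h[p[1],p[0]])
a=cv2.resize(t["pixels"][120:205,220:340],None,fx=5,fy=5,interpolation=cv2.INTER_CUBIC)
b=cv2.resize(s["pixels"][140:280,260:380],None,fx=3.04,fy=3.04,interpolation=cv2.INTER_CUBIC)
o=np.zeros((425,970,3),np.uint8);o[:425,:600]=a;o[:425,600:965]=b[:425,:365]
cv2.imwrite("pics/crop1.png",cv2.resize(o,(800,350)))
E
```

```text
red ((236.201171875, 146.0828399658203), (4.133854866027832, 27.84912872314453), 22.380136489868164)
red ((350.0000305175781, 161.50001525878906), (23.33452033996582, 3.535533905029297), 45.0)
(303, 168) [ 24  42 127]
(293, 164) [ 28  34 141]
(290, 170) [ 12 132 122]
(311, 177) [ 13 122 115]
(260, 170) [114  38 135]
(300, 178) [ 12 131 123]
(270, 156) [179 126 142]
```

View pics/crop1.png

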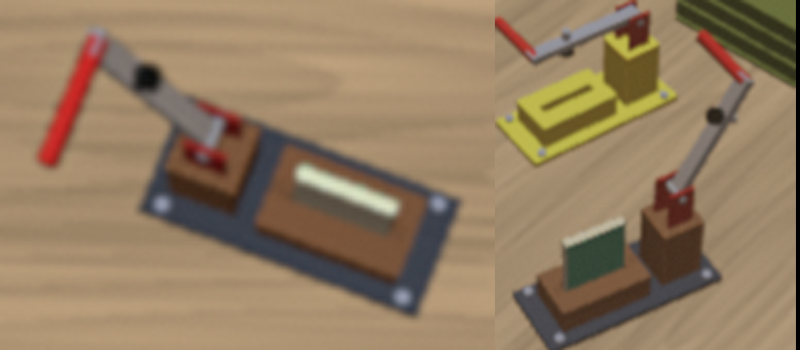

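The crop shows the chosen brown nest: tile top edge at about top pixel (304,167), clamp open and leaning back, red handle on the robot's side.

```bash
python3 - <<'E'
from h import *
t=read_camera("top");s=read_camera("scene")
m=mask(t,lambda h,S,v:(v>165)&(S<75)&(h<60),(285,155,322,182));print(m.sum()//255)
r=rect(m);print("tile",r)
def axis(r):
    b=cv2.boxPoints(r);e=sorted([(np.linalg.norm(b[i]-b[i-1]),i) for i in range(4)])
    i=e[0][1];j=e[1][1];return (b[i]+b[i-1])/2,(b[j]+b[j-1])/2
a,b=axis(r);A,B=onz(t,a,110),onz(t,b,110);print("tile edge",A,B,np.linalg.norm(A-B),(A+B)/2)
ys=(A-B)*np.sign((A-B)[1]);print("yaw",np.arctan2(-ys[0],ys[1]))
m=mask(t,lambda h,S,v:(h>4)&(h<17)&(S>100)&(v<150),(276,150,330,192));m=cv2.morphologyEx(m,cv2.MORPH_OPEN,np.ones((3,3)))
r=rect(m);print("block",r);a,b=axis(r);A,B=onz(t,a,40),onz(t,b,40);print(A,B,np.linalg.norm(A-B),(A+B)/2)
ys=(A-B)*np.sign((A-B)[1]);print("yaw",np.arctan2(-ys[0],ys[1]))
e1=axis(rect(mask(t,red,(225,120,250,170))));e2=axis(rect(mask(s,red,(335,145,368,182))))
e1=sorted(e1,key=lambda p:p[1]);e2=sorted(e2,key=lambda p:-p[1]) # bar end first
P=[tri(t,a,s,b) for a,b in zip(e1,e2)];print("handle bar end, free end",P)
d=P[1][0]-P[0][0];print(np.linalg.norm(d),"yaw",np.arctan2(-d[1],-d[0]))
# scene tile top edge 
m=mask(s,lambda h,S,v:(h>60)&(h<100)&(S>40),(280,225,320,265));r=rect(m);print("green",r, m.sum()//255)
E
```

```text
92
tile ((303.6417541503906, 165.63143920898438), (25.05673599243164, 3.5897908210754395), 21.037511825561523)
tile edge [548.96370457 -34.32546507 110.        ] [525.92538586 -98.13432788 110.        ] 67.8405122449131 [537.44454521 -66.22989647 110.        ]
yaw -0.3464865876466307
block ((302.1315002441406, 171.6533203125), (36.23920822143555, 21.3759765625), 20.772254943847656)
[552.01746675 -16.97500071  40.        ] [ 517.64074448 -113.73800046   40.        ] 102.68805751378174 [534.82910562 -65.35650059  40.        ]
yaw -0.34135949528399084
handle bar end, free end [(array([588.34183912,  96.06602575, 240.33734828]), np.float64(2.0797018873241546)), (array([520.75258597, 118.60766779, 242.99836514]), np.float64(0.5765471199528897))]
71.29876421784994 yaw -0.3219088831988711
green ((299.4068298339844, 242.273681640625), (13.217456817626953, 25.56463050842285), 67.61986541748047) 277
```

```bash
cat >> h.py <<'E'
yaw=-0.342;N=np.array([536.5,-66,0])
RN=R.from_euler('z',yaw)
def nest(p): return N+RN.apply(p)
def down(flip): # tool z down, tool y along +-nest y
    s=-1 if flip else 1
    return RN*R.from_matrix(np.array([[-s,0,0],[0,s,0],[0,0,-1.]]))
def rel(p,rot):
    s=read_state();r0=R.from_rotvec(s["tcp_rot"])
    return np.round(r0.inv().apply(np.asarray(p)-s["eef_pos"])/10,2),np.round((r0.inv()*rot).as_rotvec(),3)
def innest():
    s=read_state();return np.round(RN.inv().apply(s["eef_pos"]-N),1),np.round((RN.inv()*R.from_rotvec(s["tcp_rot"])).as_matrix(),2)
E
python3 - <<'E'
from h import *
p=nest([-58,95+74,241-19+75]);print(p)
for f in(0,1):print(rel(p,down(f)))
print(R.from_rotvec(read_state()["tcp_rot"]).as_matrix().round(2))
E
```

```text
[538.53687995 112.66407339 297.        ]
(array([ 54.77, -67.19,  -6.57]), array([-0.000e+00, -1.000e-03, -2.497e+00]))
(array([ 54.77, -67.19,  -6.57]), array([-0.   ,  0.   ,  0.645]))
[[ 0.95  0.3  -0.  ]
 [ 0.3  -0.95  0.  ]
 [-0.   -0.   -1.  ]]
```

Emit:
{"fn": "drive_tool", "kwargs": {"series": [[-1,[54.77,-67.19,-6.57],[0,0,-2.497]],[-1,[54.77,-67.19,-6.57],[0,0,-2.497]],[-1,[54.77,-67.19,-6.57],[0,0,-2.497]],[-1,[54.77,-67.19,-6.57],[0,0,-2.497]],[-1,[54.77,-67.19,-6.57],[0,0,-2.497]],[-1,[54.77,-67.19,-6.57],[0,0,-2.497]],[-1,[54.77,-67.19,-6.57],[0,0,-2.497]],[-1,[54.77,-67.19,-6.57],[0,0,-2.497]],[-1,[54.77,-67.19,-6.57],[0,0,-2.497]],[-1,[54.77,-67.19,-6.57],[0,0,-2.497]],[-1,[54.77,-67.19,-6.57],[0,0,-2.497]],[-1,[54.77,-67.19,-6.57],[0,0,-2.497]]], "force": 40}}

```text
clock: 1.5
eef_pos: [439.1, -134.9, 277.2]
tcp_rot: [1.551, 2.731, -0.0]
contact_force: [1.2, -0.6, 0.3]
width: 85.4
gripper_force: 0.0
```

```bash
python3 - <<'E'
from h import *
s=read_state();print(s["clock"],s["q"].round(2),s["eef_pos"])
print(rel(nest([-58,169,297]),down(0)))
E
```

```text
1.5 [ 0.68  0.27 -0.62  2.1   0.21  0.83  0.47] [ 439.11575665 -134.89347326  277.1529193 ]
(array([16.17, 21.22, -1.99]), array([-0.   ,  0.001, -0.691]))
```

Emit:
{"fn": "drive_tool", "kwargs": {"series": [[-1,[16.17,21.22,-1.99],[0,0,-0.691]],[-1,[16.17,21.22,-1.99],[0,0,-0.691]],[-1,[16.17,21.22,-1.99],[0,0,-0.691]],[-1,[16.17,21.22,-1.99],[0,0,-0.691]],[-1,[16.17,21.22,-1.99],[0,0,-0.691]],[-1,[16.17,21.22,-1.99],[0,0,-0.691]],[-1,[16.17,21.22,-1.99],[0,0,-0.691]],[-1,[16.17,21.22,-1.99],[0,0,-0.691]],[-1,[16.17,21.22,-1.99],[0,0,-0.691]]]}}

```text
clock: 2.4
eef_pos: [539.2, 108.8, 296.2]
tcp_rot: [-0.546, -3.093, 0.002]
contact_force: [-0.8, -0.1, 0.3]
width: 85.5
gripper_force: 0.0
```

```bash
python3 - <<'E'
from h import *
s=read_state();print(s["clock"],s["q"].round(2),s["eef_pos"],innest())
print(rel(nest([-58,169,297]),down(0)))
t=read_camera("top");c=read_camera("scene")
a=cv2.resize(t["pixels"][80:220,170:340],None,fx=2.5,fy=2.5);b=cv2.resize(c["pixels"][60:260,250:430],(315,350))
cv2.imwrite("pics/near.png",np.hstack([a,b]))
E
```

```text
2.4 [ 0.28  0.42 -0.81  1.89  0.36  0.99  0.54] [539.15788983 108.75241224 296.24588932] (array([-56.1, 165.5, 296.2]), array([[-1.  ,  0.01, -0.  ],
       [ 0.01,  1.  , -0.  ],
       [ 0.  , -0.  , -1.  ]]))
(array([ 0.19,  0.35, -0.08]), array([-0.001, -0.   , -0.008]))
```

View pics/near.png

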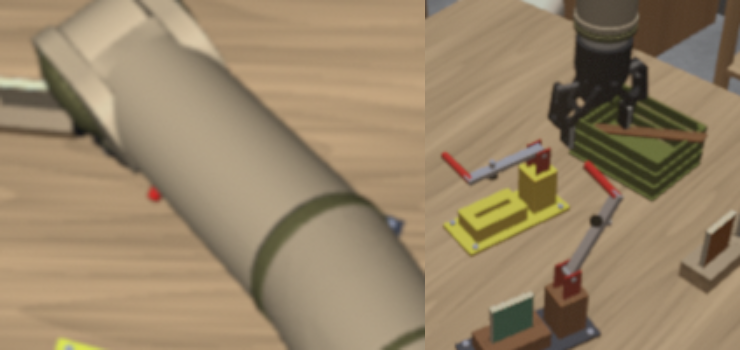

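The right half shows the gripper above and just behind the red handle, crop pixel (602,178), with nothing touching. I'll correct the small residual, descend and close.

Emit:
{"fn": "drive_tool", "kwargs": {"series": [[-1,[0.2,0.35,0],[0,0,-0.008]],[-1,[0.2,0.35,4],[0,0,-0.008]],[-1,[0.2,0.35,7.4],[0,0,-0.008]],[-1,[0.2,0.35,7.4],[0,0,-0.008]],[1,[0.2,0.35,7.4],[0,0,-0.008]],[1,[0.2,0.35,7.4],[0,0,-0.008]],[1,[0.2,0.35,7.4],[0,0,-0.008]],[1,[0.2,0.35,7.4],[0,0,-0.008]],[1,[0.2,0.35,7.4],[0,0,-0.008]],[1,[0.2,0.35,7.4],[0,0,-0.008]],[1,[0.2,0.35,7.4],[0,0,-0.008]],[1,[0.2,0.35,7.4],[0,0,-0.008]]], "force": 40}}

```text
clock: 3.7
eef_pos: [538.3, 111.8, 223.2]
tcp_rot: [-0.534, -3.096, 0.007]
contact_force: [-3.6, -8.8, 11.4]
width: 12.6
gripper_force: 39.1
```

```bash
python3 - <<'E'
from h import *
s=read_state();print(s["clock"],s["contact_force"],innest(),s["width"],s["gripper_force"])
p=innest()[0];y,z=p[1]-95,p[2]+19-122
print(np.arctan2(z,-y),np.hypot(y,z))
E
```

```text
3.7 [-3.58082386 -8.84702554 11.38036409] (array([-57.9, 168.1, 223.2]), array([[-1., -0.,  0.],
       [-0.,  1., -0.],
       [-0., -0., -1.]])) 12.644749955276165 39.05192971229553
2.117189180376436 140.68279923288418
```

```bash
python3 - <<'E'
import numpy as np
f0=2.117
for f in np.linspace(f0,0.01,21)[1:]:
    print(round(f,2),np.round([-14*(np.cos(f)-np.cos(f0)),-14*(np.sin(f)-np.sin(f0))],2))
E
```

```text
2.01 [-1.3 -0.7]
1.91 [-2.66 -1.26]
1.8 [-4.08 -1.67]
1.7 [-5.53 -1.93]
1.59 [-7.   -2.03]
1.48 [-8.47 -1.99]
1.38 [-9.93 -1.78]
1.27 [-11.36  -1.43]
1.17 [-12.75  -0.92]
1.06 [-14.07  -0.27]
0.96 [-15.32   0.51]
0.85 [-16.48   1.42]
0.75 [-17.54   2.45]
0.64 [-18.48   3.58]
0.54 [-19.3   4.8]
0.43 [-19.99   6.11]
0.33 [-20.53   7.48]
0.22 [-20.93   8.9 ]
0.12 [-21.18  10.35]
0.01 [-21.27  11.82]
```

Emit:
{"fn": "drive_tool", "kwargs": {"series": [[1,[0,-1.3,-0.7],[0,0,0]],[1,[0,-2.66,-1.26],[0,0,0]],[1,[0,-4.08,-1.67],[0,0,0]],[1,[0,-5.53,-1.93],[0,0,0]],[1,[0,-7.0,-2.03],[0,0,0]],[1,[0,-8.47,-1.99],[0,0,0]],[1,[0,-9.93,-1.78],[0,0,0]],[1,[0,-11.36,-1.43],[0,0,0]],[1,[0,-12.75,-0.92],[0,0,0]],[1,[0,-14.07,-0.27],[0,0,0]],[1,[0,-14.07,-0.27],[0,0,0]]]}}

```text
clock: 4.8
eef_pos: [490.8, -20.0, 224.5]
tcp_rot: [-0.534, -3.094, 0.002]
contact_force: [-2.9, -0.8, 3.2]
width: 12.8
gripper_force: 44.7
```

```bash
python3 - <<'E'
from h import *
s=read_state();print(s["clock"],s["q"].round(2),s["contact_force"],innest(),s["width"],s["gripper_force"])
p=innest()[0];y,z=p[1]-95,p[2]+19-122
f0=np.arctan2(z,-y);print(f0,np.hypot(y,z))
for f in np.linspace(f0,0.01,11)[1:]:
    print(round(f,2),np.round([-14*np.cos(f)-y/10,-14*np.sin(f)+z/10],2))
E
```

```text
4.8 [ 0.51  0.42 -0.78  2.1   0.42  0.78  0.69] [-2.93862307 -0.80443895  3.22112372] (array([-58.5,  28. , 224.5]), array([[-1., -0., -0.],
       [-0.,  1., -0.],
       [ 0., -0., -1.]])) 12.843327340374003 44.653576612472534
1.0668479694903092 138.74887386930388
0.96 [-1.32  0.67]
0.86 [-2.48  1.58]
0.75 [-3.55  2.61]
0.64 [-4.49  3.74]
0.54 [-5.32  4.97]
0.43 [-6.01  6.28]
0.33 [-6.56  7.65]
0.22 [-6.96  9.08]
0.12 [-7.21 10.53]
0.01 [-7.3  12.01]
```

Emit:
{"fn": "drive_tool", "kwargs": {"series": [[1,[0,-1.32,0.67],[0,0,0]],[1,[0,-2.48,1.58],[0,0,0]],[1,[0,-3.55,2.61],[0,0,0]],[1,[0,-4.49,3.74],[0,0,0]],[1,[0,-5.32,4.97],[0,0,0]],[1,[0,-6.01,6.28],[0,0,0]],[1,[0,-6.56,7.65],[0,0,0]],[1,[0,-6.96,9.08],[0,0,0]],[1,[0,-7.21,10.53],[0,0,0]],[1,[0,-7.3,12.0],[0,0,0]],[1,[0,-7.3,12.0],[0,0,0]],[1,[0,-7.3,12.0],[0,0,0]]]}}

```text
clock: 6.0
eef_pos: [465.8, -89.5, 104.2]
tcp_rot: [-0.533, -3.092, 0.007]
contact_force: [-4.6, -7.5, -1.6]
width: 12.6
gripper_force: 50.9
```

```bash
python3 - <<'E'
from h import *
s=read_state();print(s["clock"],s["q"].round(2),s["contact_force"],innest(),s["width"],s["gripper_force"])
p=innest()[0];y,z=p[1]-95,p[2]+19-122
f0=np.arctan2(z,-y);print(f0,np.hypot(y,z))
c=read_camera("scene")
cv2.imwrite("pics/closed.png",cv2.resize(c["pixels"][150:300,220:400],None,fx=4,fy=4))
E
```

```text
6.0 [ 0.48  0.57 -0.59  2.25  0.68  0.51  0.59] [-4.58460084 -7.53929152 -1.59532652] (array([-58.8, -45.8, 104.2]), array([[-1.  , -0.  , -0.  ],
       [-0.  ,  1.  , -0.01],
       [ 0.  , -0.01, -1.  ]])) 12.591547933837383 50.92264115810394
0.00852252092694701 140.80511354350736
```

View pics/closed.png

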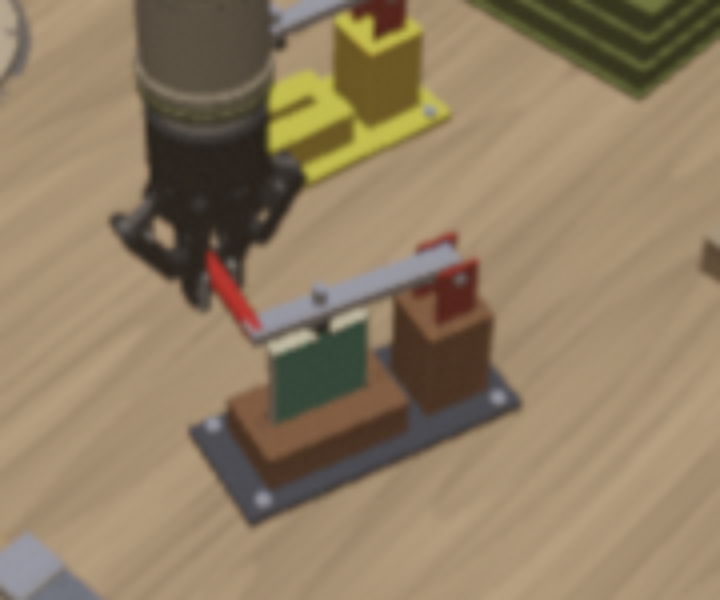

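The clamp is level, with its black foot at the tile's top edge, crop pixel (322,322). I'll press a little more and use the force to confirm contact.

Emit:
{"fn": "drive_tool", "kwargs": {"series": [[1,[0,0,0.3],[0,0,0]],[1,[0,0,0.5],[0,0,0]],[1,[0,0,0.5],[0,0,0]],[1,[0,0,0.5],[0,0,0]]]}}

```text
clock: 6.45
eef_pos: [465.7, -89.7, 99.6]
tcp_rot: [-0.534, -3.092, 0.007]
contact_force: [-4.6, -9.4, -1.3]
width: 12.1
gripper_force: 51.1
```

```bash
python3 - <<'E'
from h import *
s=read_state();print(s["clock"],s["contact_force"],innest()[0],s["width"])
p=innest()[0];y,z=p[1]-95,p[2]+19-122
f0=np.arctan2(z,-y);print(f0)
for f in np.linspace(f0,2.15,23)[1:]:
    print(round(f,2),np.round([-14*np.cos(f)-y/10,-14*np.sin(f)+z/10],2))
E
```

```text
6.45 [-4.63865292 -9.39497069 -1.31124615] [-58.8 -46.1  99.6] 12.09699001788526
-0.02409172342492135
0.07 [ 0.15 -1.39]
0.17 [ 0.32 -2.76]
0.27 [ 0.63 -4.11]
0.37 [ 1.06 -5.42]
0.47 [ 1.63 -6.68]
0.57 [ 2.31 -7.88]
0.67 [ 3.12 -9.01]
0.77 [  4.03 -10.05]
0.87 [  5.03 -11.  ]
0.96 [  6.13 -11.84]
1.06 [  7.3  -12.57]
1.16 [  8.54 -13.19]
1.26 [  9.84 -13.67]
1.36 [ 11.17 -14.03]
1.46 [ 12.54 -14.25]
1.56 [ 13.92 -14.34]
1.66 [ 15.3  -14.29]
1.75 [ 16.67 -14.1 ]
1.85 [ 18.02 -13.78]
1.95 [ 19.32 -13.33]
2.05 [ 20.58 -12.76]
2.15 [ 21.77 -12.06]
```

Emit:
{"fn": "drive_tool", "kwargs": {"series": [[1,[0,0,0.2],[0,0,0]],[1,[0,0,0.4],[0,0,0]],[1,[0,0,0.4],[0,0,0]],[1,[0,0,0.4],[0,0,0]]]}}

```text
clock: 6.85
eef_pos: [465.8, -89.8, 96.9]
tcp_rot: [-0.534, -3.093, 0.01]
contact_force: [-10.1, -8.4, 22.0]
width: 12.4
gripper_force: 53.4
```

```bash
python3 - <<'E'
from h import *
s=read_state();print(s["clock"],s["contact_force"],s["torque"],innest()[0],s["width"],s["tau"].round(1))
c=read_camera("scene");t=read_camera("top")
cv2.imwrite("pics/closed2.png",np.hstack([cv2.resize(c["pixels"][190:270,260:345],None,fx=5,fy=5),cv2.resize(t["pixels"][140:200,245:320],(375,400))]))
E
```

```text
6.85 [-10.12269995  -8.43515794  21.96933909] [-1.94377093  1.99223136 -0.11875935] [-58.6 -46.2  96.9] 12.405923515828327 [ -5.1 -49.   -9.4 -14.5  -0.1  -4.1   0.1]
```

View pics/closed2.png

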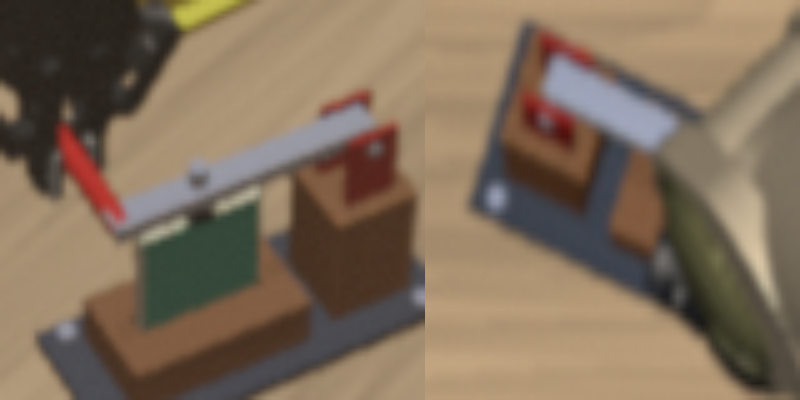

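The foot is pressed on the tile's edge at crop pixel (200,212), with about 22 N upward reaction. Now back up along the arc.

```bash
python3 - <<'E'
import numpy as np
f0=.03
for f in np.linspace(f0,2.13,23)[1:]:
    print(round(f,2),np.round([-14*np.cos(f)+14*np.cos(f0),-14*np.sin(f)+14*np.sin(f0)-.1],2))
E
```

```text
0.13 [ 0.1  -1.43]
0.22 [ 0.33 -2.75]
0.32 [ 0.69 -4.04]
0.41 [ 1.16 -5.28]
0.51 [ 1.76 -6.48]
0.6 [ 2.46 -7.62]
0.7 [ 3.27 -8.68]
0.79 [ 4.18 -9.66]
0.89 [  5.17 -10.55]
0.98 [  6.25 -11.34]
1.08 [  7.4  -12.03]
1.18 [  8.6 -12.6]
1.27 [  9.86 -13.06]
1.37 [ 11.15 -13.39]
1.46 [ 12.47 -13.6 ]
1.56 [ 13.8  -13.68]
1.65 [ 15.14 -13.63]
1.75 [ 16.46 -13.46]
1.84 [ 17.77 -13.16]
1.94 [ 19.03 -12.74]
2.03 [ 20.26 -12.2 ]
2.13 [ 21.42 -11.55]
```

Emit:
{"fn": "drive_tool", "kwargs": {"series": [[1,[0,0.1,-1.43],[0,0,0]],[1,[0,0.33,-2.75],[0,0,0]],[1,[0,0.69,-4.04],[0,0,0]],[1,[0,1.16,-5.28],[0,0,0]],[1,[0,1.76,-6.48],[0,0,0]],[1,[0,2.46,-7.62],[0,0,0]],[1,[0,3.27,-8.68],[0,0,0]],[1,[0,4.18,-9.66],[0,0,0]],[1,[0,5.17,-10.55],[0,0,0]],[1,[0,6.25,-11.34],[0,0,0]],[1,[0,7.4,-12.03],[0,0,0]],[1,[0,7.4,-12.03],[0,0,0]]]}}

```text
clock: 8.15
eef_pos: [490.8, -21.6, 219.2]
tcp_rot: [-0.536, -3.094, 0.017]
contact_force: [-18.7, -21.2, 46.6]
width: 12.7
gripper_force: 53.1
```

```bash
python3 - <<'E'
from h import *
s=read_state();print(s["clock"],s["q"].round(2),s["contact_force"],innest()[0],s["width"])
E
```

```text
8.15 [ 0.49  0.43 -0.77  2.1   0.44  0.78  0.67] [-18.71460745 -21.24448932  46.56192856] [-57.9  26.5 219.2] 12.718786479259034
```

```bash
python3 - <<'E'
import numpy as np
for f in np.linspace(1.06,2.13,12):
    print(round(f,2),np.round([(95-140*np.cos(f)-27.8)/10,-(103+140*np.sin(f)-217)/10],2))
E
```

```text
1.06 [-0.12 -0.81]
1.16 [ 1.09 -1.42]
1.25 [ 2.37 -1.91]
1.35 [ 3.68 -2.27]
1.45 [ 5.02 -2.5 ]
1.55 [ 6.38 -2.6 ]
1.64 [ 7.74 -2.56]
1.74 [ 9.09 -2.4 ]
1.84 [10.42 -2.1 ]
1.94 [11.71 -1.68]
2.03 [12.96 -1.13]
2.13 [14.15 -0.47]
```

Emit:
{"fn": "drive_tool", "kwargs": {"series": [[1,[0,-0.12,-0.6],[0,0,0]],[1,[0,1.09,-1.3],[0,0,0]],[1,[0,2.37,-1.8],[0,0,0]],[1,[0,3.68,-2.2],[0,0,0]],[1,[0,5.02,-2.45],[0,0,0]],[1,[0,6.38,-2.55],[0,0,0]],[1,[0,7.74,-2.55],[0,0,0]],[1,[0,9.09,-2.4],[0,0,0]],[1,[0,10.42,-2.1],[0,0,0]],[1,[0,11.71,-1.68],[0,0,0]],[1,[0,12.96,-1.13],[0,0,0]],[1,[0,12.96,-1.13],[0,0,0]]]}}

```text
clock: 9.35
eef_pos: [536.2, 105.0, 227.1]
tcp_rot: [-0.53, -3.096, 0.003]
contact_force: [2.8, -4.7, -8.7]
width: 12.4
gripper_force: 40.7
```

```bash
python3 - <<'E'
from h import *
s=read_state();print(s["clock"],s["q"].round(2),RN.inv().apply(s["contact_force"]),innest()[0],s["width"])
E
```

```text
9.35 [ 0.24  0.49 -0.76  1.98  0.45  0.85  0.46] [ 4.20566766 -3.52036585 -8.66384521] [-57.7 161.  227.1] 12.397557331144972
```

Emit:
{"fn": "drive_tool", "kwargs": {"series": [[1,[0,0.7,0.35],[0,0,0]],[1,[0,1.0,0.55],[0,0,0]],[1,[0,1.0,0.55],[0,0,0]]]}}

```text
clock: 9.65
eef_pos: [538.6, 111.7, 223.0]
tcp_rot: [-0.534, -3.096, 0.01]
contact_force: [-3.9, -11.8, 7.1]
width: 12.5
gripper_force: 42.0
```

```bash
python3 - <<'E'
from h import *
s=read_state();print(s["clock"],RN.inv().apply(s["contact_force"]),innest()[0],s["width"])
E
```

```text
9.65 [  0.25571861 -12.43047543   7.09367655] [-57.6 168.1 223. ] 12.496759028349361
```

Emit:
{"fn": "drive_tool", "kwargs": {"series": [[1,[0,0.3,0.2],[0,0,0]],[1,[0,0.3,0.2],[0,0,0]],[1,[0,0.3,0.2],[0,0,0]]]}}

```text
clock: 9.95
eef_pos: [538.8, 111.9, 222.7]
tcp_rot: [0.537, 3.095, -0.018]
contact_force: [-12.8, -22.3, 34.0]
width: 12.7
gripper_force: 44.7
```

```bash
python3 - <<'E'
from h import *
s=read_state();print(s["clock"],RN.inv().apply(s["contact_force"]),innest()[0],s["width"])
E
```

```text
9.95 [ -4.54957227 -25.30194518  33.97298047] [-57.5 168.3 222.7] 12.668965219204125
```

Emit:
{"fn": "drive_tool", "kwargs": {"series": [[1,[0,-0.3,-0.2],[0,0,0]],[-1,[0,-0.3,-0.2],[0,0,0]],[-1,[0,-0.3,-0.2],[0,0,0]],[-1,[0,-0.3,-0.2],[0,0,0]],[-1,[0,-0.3,-0.2],[0,0,0]],[-1,[0,-0.3,-0.2],[0,0,0]],[-1,[0,-0.3,-0.2],[0,0,0]],[-1,[0,-0.3,-3],[0,0,0]],[-1,[0,-0.3,-7],[0,0,0]],[-1,[0,-0.3,-10],[0,0,0]],[-1,[-5.75,-16.8,-10],[0,0,0]],[-1,[-5.75,-16.8,-10],[0,0,0]]]}}

```text
clock: 11.15
eef_pos: [538.8, 14.6, 321.6]
tcp_rot: [0.525, 3.095, 0.001]
contact_force: [1.1, -0.3, 0.8]
width: 85.3
gripper_force: 0.0
```

Emit:
{"fn": "drive_tool", "kwargs": {"series": [[-1,[-3,-9,0],[0,0,1.571]],[-1,[-3,-9,0],[0,0,1.571]],[-1,[-3,-9,0],[0,0,1.571]],[-1,[-3,-9,0],[0,0,1.571]],[-1,[-3,-9,0],[0,0,1.571]],[-1,[-3,-9,0],[0,0,1.571]],[-1,[-3,-9,0],[0,0,1.571]],[-1,[-3,-9,0],[0,0,1.571]],[-1,[-3,-9,0],[0,0,1.571]],[-1,[-3,-9,0],[0,0,1.571]],[-1,[-3,-9,0],[0,0,1.571]],[-1,[-3,-9,0],[0,0,1.571]]]}}

```text
clock: 12.35
eef_pos: [536.7, -80.4, 320.3]
tcp_rot: [2.566, 1.813, -0.0]
contact_force: [-0.2, -1.0, 0.6]
width: 85.4
gripper_force: 0.0
```

```bash
python3 - <<'E'
from h import *
s=read_state();print(s["clock"],s["q"].round(2),s["contact_force"],innest(),s["width"])
print(rel(nest([0,0,190]),down(0)*R.from_euler('z',np.pi/2)))
c=read_camera("scene");t=read_camera("top")
cv2.imwrite("pics/pre.png",np.hstack([cv2.resize(c["pixels"][130:290,240:400],(400,400)),cv2.resize(t["pixels"][120:200,220:340],(400,267)).__class__ and cv2.copyMakeBorder(cv2.resize(t["pixels"][120:200,220:340],(400,267)),0,133,0,0,0)]))
# clamp angle from the scene: red handle + tile green
for b,cc in(((335,145,368,182),c),((225,120,250,170),t)):
    print(rect(mask(cc,red,b)))
E
```

```text
12.35 [ 0.38  0.31 -0.43  1.89  0.16  0.97 -0.47] [-0.18932117 -0.99713328  0.59418878] (array([  5. , -13.5, 320.3]), array([[-0.,  1., -0.],
       [ 1.,  0., -0.],
       [-0., -0., -1.]])) 85.4488732749368
(array([ 1.35, -0.49, 13.03]), array([-0.   ,  0.   ,  0.002]))
((350.0000305175781, 161.50001525878906), (23.33452033996582, 3.535533905029297), 45.0)
((236.201171875, 146.0828399658203), (4.133854866027832, 27.84912872314453), 22.380136489868164)
```

View pics/pre.png

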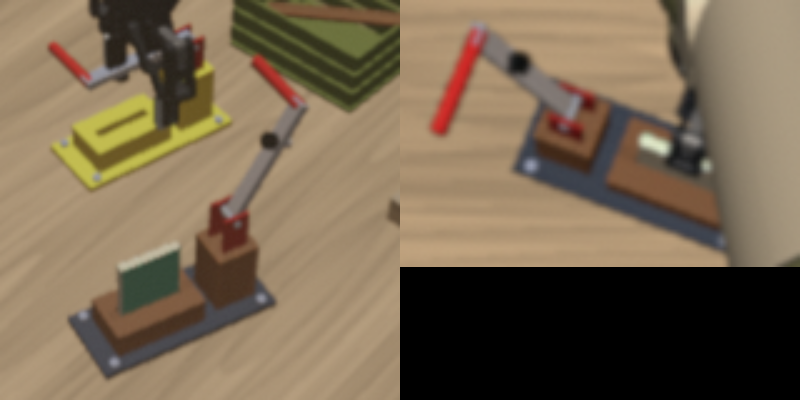

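The clamp is back where it started, its handle at the same pixels, so it is at its stop. The tile stands in the slot at crop pixel (150,280). I'll line up and descend on the tile.

Emit:
{"fn": "drive_tool", "kwargs": {"series": [[-1,[1.35,-0.45,4],[0,0,0.002]],[-1,[1.35,-0.45,8],[0,0,0.002]],[-1,[1.35,-0.45,13],[0,0,0.002]],[-1,[1.35,-0.45,17],[0,0,0.002]],[-1,[1.35,-0.45,17],[0,0,0.002]],[-1,[1.35,-0.45,20],[0,0,0.002]],[-1,[1.35,-0.45,23],[0,0,0.002]],[-1,[1.35,-0.45,25.5],[0,0,0.002]],[-1,[1.35,-0.45,25.5],[0,0,0.002]],[-1,[1.35,-0.45,25.5],[0,0,0.002]]]}}

```text
clock: 13.45
eef_pos: [537.8, -66.4, 66.8]
tcp_rot: [2.566, 1.812, 0.001]
contact_force: [0.2, 0.5, -0.5]
width: 85.3
gripper_force: 0.0
```

```bash
python3 - <<'E'
from h import *
s=read_state();print(s["clock"],s["q"].round(2),s["contact_force"],innest(),s["width"])
E
```

```text
13.45 [ 0.2   0.64 -0.27  2.14  0.4   0.41 -0.73] [ 0.15322229  0.45248379 -0.46591244] (array([ 1.4,  0.1, 66.8]), array([[-0.,  1.,  0.],
       [ 1.,  0.,  0.],
       [ 0.,  0., -1.]])) 85.31382376818873
```

Good. Close on the tile.

Emit:
{"fn": "drive_tool", "kwargs": {"series": [[1,[0,-0.06,0],[0,0,0]],[1,[0,-0.06,0],[0,0,0]],[1,[0,-0.06,0],[0,0,0]],[1,[0,-0.06,0],[0,0,0]],[1,[0,-0.06,0],[0,0,0]],[1,[0,-0.06,0],[0,0,0]],[1,[0,-0.06,0],[0,0,0]],[1,[0,-0.06,0],[0,0,0]],[1,[0,-0.06,0],[0,0,0]],[1,[0,-0.06,0],[0,0,0]]], "force": 60}}

```text
clock: 14.45
eef_pos: [536.7, -66.4, 65.6]
tcp_rot: [2.567, 1.81, 0.001]
contact_force: [-0.5, -0.9, 5.4]
width: 9.2
gripper_force: 58.8
```

```bash
python3 - <<'E'
from h import *
s=read_state();print(s["clock"],s["q"].round(2),RN.inv().apply(s["contact_force"]),innest(),s["width"],s["gripper_force"])
E
```

```text
14.45 [ 0.2   0.64 -0.27  2.14  0.41  0.41 -0.73] [-0.13557899 -1.0088795   5.43347757] (array([ 0.3, -0.3, 65.6]), array([[ 0.,  1.,  0.],
       [ 1., -0., -0.],
       [-0.,  0., -1.]])) 9.200545132161029 58.79062235355377
```

Emit:
{"fn": "drive_tool", "kwargs": {"series": [[1,[0,0,-0.7],[0,0,0]],[1,[0,0,-1.4],[0,0,0]],[1,[0,0,-2.1],[0,0,0]],[1,[0,0,-2.8],[0,0,0]],[1,[0,0,-3.5],[0,0,0]],[1,[0,0,-4.5],[0,0,0]],[1,[0,0,-7],[0,0,0]],[1,[0,0,-10],[0,0,0]],[1,[0,0,-13],[0,0,0]],[1,[0,0,-16],[0,0,0]],[1,[0,0,-19],[0,0,0]],[1,[0,0,-19],[0,0,0]]]}}

```text
clock: 15.65
eef_pos: [537.6, -65.9, 259.5]
tcp_rot: [2.564, 1.809, 0.007]
contact_force: [-0.7, -0.0, -1.1]
width: 9.1
gripper_force: 59.0
```

Emit:
{"fn": "drive_tool", "kwargs": {"series": [[1,[0,0,0],[-0.08,0,0]],[1,[0,0,0],[-0.16,0,0]],[1,[0,0,0],[-0.24,0,0]],[1,[0,0,0],[-0.32,0,0]],[1,[0,0,0],[-0.4,0,0]],[1,[0,0,0],[-0.48,0,0]],[1,[0,0,0],[-0.56,0,0]],[1,[0,0,0],[-0.64,0,0]],[1,[0,0,0],[-0.72,0,0]],[1,[0,0,0],[-0.785,0,0]],[1,[0,0,0],[-0.785,0,0]],[1,[0,0,0],[-0.785,0,0]]]}}

```text
clock: 16.85
eef_pos: [531.5, -74.6, 249.9]
tcp_rot: [2.022, 1.426, 0.498]
contact_force: [-0.6, 0.3, -2.7]
width: 9.3
gripper_force: 59.0
```

```bash
python3 - <<'E'
from h import *
s=read_state();print(s["clock"],s["q"].round(2),RN.inv().apply(s["contact_force"]),innest(),s["width"],s["gripper_force"])
r=R.from_rotvec(s["tcp_rot"]);print("centre",s["eef_pos"]+r.apply([0,0,5.6]),"face normal",r.apply([0,1,0]))
c=read_camera("scene")
cv2.imwrite("pics/end.png",cv2.resize(c["pixels"][80:300,200:420],(600,600)))
E
```

```text
16.85 [ 0.01  0.28 -0.27  2.5   2.05  0.54 -2.52] [-0.64339402  0.10141941 -2.65548272] (array([ -1.8,  -9.8, 249.9]), array([[ 0.02,  0.75,  0.67],
       [ 1.  ,  0.01, -0.04],
       [-0.04,  0.67, -0.74]])) 9.319412961529784 58.980857133865356
centre [534.91808429 -76.09041819 245.72292303] face normal [ 0.70749918 -0.23606394  0.66612216]
```

View pics/end.png

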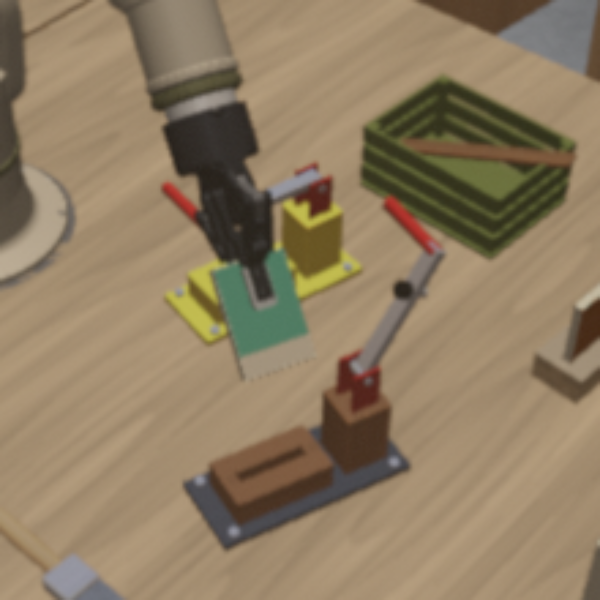

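The tile is out of the slot and held, glazed face looking up, crop pixel (262,310); the clamp is still open. I'll move slightly outward, away from the joint limits, and finish the lean.

```bash
python3 - <<'E'
from h import *
print(rel(nest([60,-5,254.5]),down(0)*R.from_euler('z',np.pi/2)*R.from_euler('x',-np.pi/4)))
E
```

```text
(array([0.3 , 5.14, 3.83]), array([-0.056,  0.034,  0.018]))
```

Emit:
{"fn": "drive_tool", "kwargs": {"series": [[1,[0.1,1.3,1.0],[0,0,0]],[1,[0.15,2.6,1.9],[0,0,0]],[1,[0.2,3.9,2.9],[0,0,0]],[1,[0.3,5.1,3.8],[0,0,0]],[1,[0.3,5.1,3.8],[-0.056,0.034,0.018]],[1,[0.3,5.1,3.8],[-0.056,0.034,0.018]],[1,[0.3,5.1,3.8],[-0.056,0.034,0.018]],[1,[0.3,5.1,3.8],[-0.056,0.034,0.018]],[1,[0.3,5.1,3.8],[-0.056,0.034,0.018]],[1,[0.3,5.1,3.8],[-0.056,0.034,0.018]]]}}

```text
clock: 17.9
eef_pos: [592.2, -95.6, 255.4]
tcp_rot: [1.996, 1.397, 0.571]
contact_force: [0.7, 0.9, -1.3]
width: 9.3
gripper_force: 59.1
```

```bash
python3 - <<'E'
from h import *
s=read_state();print(s["clock"],s["q"].round(2),abs(s["dq"]).max(),innest()[0],s["width"],s["gripper_force"])
r=R.from_rotvec(s["tcp_rot"]);print("centre",s["eef_pos"]+r.apply([0,0,5.6]),"elev",np.degrees(np.arcsin(r.apply([0,1,0])[2])))
E
```

```text
17.9 [ 0.11  0.33 -0.28  2.42  2.21  0.53 -2.59] 0.011875530279207961 [ 62.4  -9.3 255.4] 9.273578587743248 59.06534492969513
centre [595.85969068 -97.02362389 251.42448729] elev 44.852050361430614
```

Target reached and within range. I'll let it settle for a few rows, then hand in.

Emit:
{"fn": "drive_tool", "kwargs": {"series": [[1,[0,0,0],[0,0,0]],[1,[0,0,0],[0,0,0]],[1,[0,0,0],[0,0,0]],[1,[0,0,0],[0,0,0]],[1,[0,0,0],[0,0,0]]]}}

```text
clock: 18.4
eef_pos: [592.0, -96.0, 255.1]
tcp_rot: [1.997, 1.397, 0.571]
contact_force: [0.2, -0.9, -1.8]
width: 9.4
gripper_force: 59.1
```

```bash
python3 - <<'E'
from h import *
s=read_state();r=R.from_rotvec(s["tcp_rot"]);print(s["q"].round(2),abs(s["dq"]).max(),(s["eef_pos"]+r.apply([0,0,5.6]))[2],np.degrees(np.arcsin(r.apply([0,1,0])[2])),s["width"])
c=read_camera("scene");print(rect(mask(c,red,(335,145,368,182))))
print(job_done())
E
```

```text
[ 0.11  0.33 -0.29  2.42  2.21  0.54 -2.59] 0.0019000446831925319 251.14483762747287 44.84899950991981 9.43223993798412
((350.0000305175781, 161.50001525878906), (23.33452033996582, 3.535533905029297), 45.0)
the job is handed in; nothing more can be done
None
```

I handed the job in at about 18.5 s: the clamp was swung down onto the tile (about 22 N reaction) and back to its stop, and the tile is held still in the gripper, centre about 251 mm up, glazed face looking up at about 45°.

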